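# Set the solder-fume iris to its mark and start the fan

## Robot

A 7-joint arm with a two-finger parallel gripper is mounted at the origin on the work surface. World frame = base frame: x ahead of the robot, y to its left, z up, the work surface at z = 0. Lengths are in m, angles in rad, forces in N, time in s.
With the tool pointing down it reaches from about 0.4 to 0.875 m from the base axis. Payload 4.4 kg.
Tool frame: the origin (TCP) lies between the finger pads; the fingertips stand 25 mm ahead of it and the grasp point (between the pads) lies 6 mm ahead of it; z points along the fingers, y is the line along which they close (so a half turn about z gives the same grasp; the last joint's range is limited). The gripper opens to 85 mm and grips with 20 to 120 N. Pads are 22 mm wide; open, the fingers measure 114 mm over their backs; the gripper's body (76 mm by 85 mm) begins 54 mm behind the grasp point. The pads swing forward as they close: fully open they stand 13 mm farther back than shut.
Start: joints at [1.207, 0.628, 0.038, 1.517, -0.027, 0.996, -0.02], TCP at [0.191, -0.621, 0.256] pointing down, gripper open.
Joint ranges: [-3.06, 3.06], [-0.37, 2.12], [-1.25, 1.32], [0.18, 2.47], [-1.1, 4.24], [0.23, 1.98], [-2.94, 2.94]. Speed limits (rad/s): [2.57, 2.57, 3.14, 3.14, 3.14, 3.14, 3.14].

## Interface

Orientations are given as a unit quaternion [x, y, z, w].
In Python, from bench import arm, vision gives the robot as it stands.
- The arm moves only by the tool apply_moves, never from a script. Its argument "moves" is a list of rows, each a list of 4 numbers: the shift along the tool's x, y, z in m, then the turn about the tool's z in degrees. A call has 1 to 12 rows; each row shifts and turns the commanded pose from where the row before left it, along the tool's axes as they then stand; what a row does not reach is not made up. A row lasts 1/12 s, in which the tool goes at most 41.7 mm and 7.16 degrees, less where a joint would pass 70% of its speed; a pose out of reach is approached as far as the arm can. A call is refused whole if a number of a shift passes 0.0417 or a number of a turn 7.16, either way. A call with a gripper value outside its range is refused whole. "jaw" is the closure, from 0 (fully open) to 1 (shut), set as the call begins (left out, the last holds). The fingers move at their own pace and stop on an object; "squeeze" is the grip in N (left out, the last holds). Time passes only in rows, so rows that do not move let the fingers close. It gives the time, the measured TCP pose, the force, the opening and the grip force at its end, in the units of the state.
- arm.observe(): the state, without advancing time (a new reading comes with each control period).
- vision.read_camera(name): name is "scene" or "top" or "wrist"; returns a dict with "color" (480x640x3 uint8, red, green, blue), "mtx" (3x3 intrinsics, pixels), "R" (3x3) and "t" (3): a world point X has camera coordinates R X + t. Camera axes: x right, y down, z forward; pixel columns grow to the right and rows downward; lengths in m; the calibration is good to about 2 mm. A picture is of the moment at which its call begins. There is no depth.
- arm.close_job(): hands the job in; it is judged then, once.
The state is a dict: "clock": time; "joint_pos": joint angles; "joint_velocities": joint speeds; "joint_efforts": joint torques, N m; "ee_pos": TCP position; "tcp_rot": TCP orientation; "ft_force": force on the tool from outside, world axes, zero at the start; "moment": the same for the moment, N m; "finger_gap": opening from 0.0 (shut) to 1.0 (fully open); "grasp_force": force on a finger pad.
Only numpy, scipy, OpenCV 4.12 (cv2) and the standard library are available. Lean on these libraries where they do the work, as an engineer would, in place of code of your own. Each camera call takes 0.05 s, during which the arm holds its last target. There are 200 camera calls.

## Task

Push the red-knobbed lever of the fume inlet gently around its arc, without pinching it, until the red pointer on the ring aims at the middle of the green disc. Then press the black fan button right down and let it come back up, with the ring still at its mark. Leave the brass fitting, the solder spool and the black coil where they are.

Things in the scene. Friction and masses are not known exactly. Their poses are not given: they have to be found in the camera images.
- inlet: Fume inlet fixed on the bench: grey square housing 300 x 300 x 20 mm with black scale ticks on its top. Origin at the middle of its underside, on the ring's vertical turning axis. The lever starts towards the housing's own -x side, give or take 20 degrees.
- ring (a joint): Angle of the aluminium iris ring (a disc 194 mm across, 12 mm thick, its top 32 mm above the bench), rad. Grows anticlockwise seen from above; 0 when lever and pointer lie along the housing's own -x. It turns freely either way between stops at -2.2 and 2.2, needs a steady push of about 3 N at the lever and stays where it is left.
- lever_knob (a point): Centre of the red ball, 22 mm across, on top of the ring's lever, 76 mm above the bench. The lever is an upright steel post 14 mm across, 83 mm from the ring's axis, standing on the ring's top (post from 32 to 74 mm above the bench). It moves around the axis with the ring.
- pointer (a point): Outer tip of the flat red pointer on the ring, 106 mm from the ring's axis, in the same direction from the axis as the lever. Its x axis points outwards from the ring's axis, z up, y sideways.
- green_mark (a point): Centre of the top of the green disc (18 mm across, 4 mm thick) fixed flat on the housing outside the ring, 116 to 146 mm from the ring's axis. This is the mark to aim at; it lies to either side of the lever.
- yellow_mark (a point): Centre of the top of the yellow disc, same size, fixed on the other side: the setting of another job, not to be used.
- fan_button (a joint): Travel of the fan button, m: 0 up, 0.006 fully down. A spring returns it; fully down takes 5 N.
- fan_button_top (a point): Centre of the top face of the black button, 36 mm across, 22 mm above the bench when up, on a round yellow housing 52 mm across and 12 mm high fixed to the bench, left of the inlet. It is pressed straight down.
- fitting: Loose brass fitting, 18 mm across and 34 mm tall, standing on a far corner of the inlet housing. Origin at the middle of its underside. Leave it alone.
- spool: Loose green solder spool standing on its flange, 56 mm across and 40 mm tall. Origin at the middle of its underside. Leave it alone.
- coil: Loose black coil standing on end, 42 mm across and 41 mm tall. Origin at the middle of its underside. Leave it alone.

How it is judged:
By the outcome, as a careful person would: the job done as asked, in the order asked, and still so for the second after the job is handed in, with the robot touching nothing.
It also fails if it takes over 48 s, if anything falls off the work surface, if the arm or the gripper's body presses on something with over 40 N, if the wrist force passes 120 N, or if a joint passes its speed limit or range.

## Working session

There is one attempt and no reset: what is moved stays moved. The work goes in short steps, Python scripts to look and compute and a tool call to move; the robot and the scene stay as the last step left them, time stands still between calls to the robot, and variables do not carry over. Pictures are saved under pics/ and viewed, at most 10 in all, crops included, and the job is handed in when it is done.

Besides the shell and the picture viewer there is one more tool, called after "Request:" by a JSON object that holds its "fn" and its "kwargs". apply_moves: Moves the arm, as the interface text tells. Its arguments: {"type":"object","properties":{"moves":{"type":"array","items":{"type":"array","items":{"type":"number"}}},"jaw":{"type":"number"},"squeeze":{"type":"number"}},"required":["moves"]}

```bash
mkdir -p pics; ls; python3 - <<'E'
from bench import arm, vision
import cv2
s=arm.observe();print({k:s[k] for k in('clock','ee_pos','tcp_rot','ft_force','finger_gap')})
for n in('top','scene'):
    c=vision.read_camera(n);cv2.imwrite(f'pics/{n}0.png',c['color'][:,:,::-1]);print(n,c['mtx'],c['R'],c['t'])
E
```

```text
pics
{'clock': 0.0, 'ee_pos': array([ 0.19054735, -0.62083215,  0.25538872]), 'tcp_rot': array([ 9.88939015e-01,  1.48319628e-01, -1.57892338e-04, -9.42016940e-04]), 'ft_force': array([-0.51540153, -0.68631329,  0.26118551]), 'finger_gap': 0.9989085978886733}
top [[535.3855642    0.         322.38825882]
 [  0.         535.3855642  237.41285488]
 [  0.           0.           1.        ]] [[-0.01064613 -0.99992634  0.00582822]
 [-0.99908985  0.0103961  -0.041369  ]
 [ 0.04130536 -0.00626333 -0.99912694]] [0.04989895 0.51873765 1.25011492]
scene [[552.42817758   0.         322.98405937]
 [  0.         552.42817758 239.72128751]
 [  0.           0.           1.        ]] [[ 0.80068145  0.59897748 -0.01162764]
 [ 0.30394485 -0.4228698  -0.85369705]
 [-0.51626229  0.68000523 -0.52064013]] [-0.46449613 -0.05652099  1.24669306]
```

View pics/top0.png

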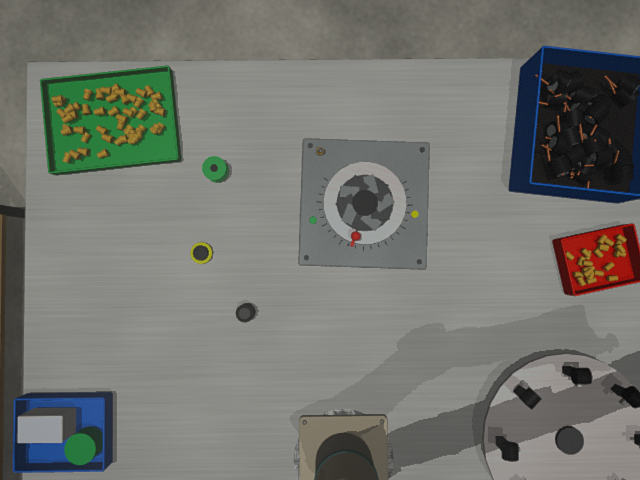

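View pics/scene0.png

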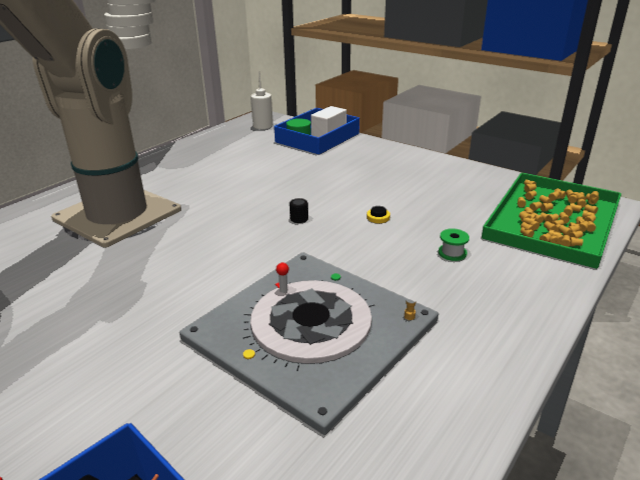

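The top view shows the inlet at about (365,203), the red knob at (356,237), the green disc at (313,220) and the yellow disc at (415,214). The button is at (202,253), the coil at (246,312), the spool at (215,169) and the fitting at (320,152). The scene view agrees with this.

```bash
cat > h.py <<'E'
from bench import arm, vision
import cv2, numpy as np
def ray(c,uv,z):
    d=c['R'].T@np.linalg.inv(c['mtx'])@[uv[0],uv[1],1]; o=-c['R'].T@c['t']
    return o+d*(z-o[2])/d[2]
def proj(c,X):
    p=c['mtx']@(c['R']@np.array(X)+c['t']); return p[:2]/p[2]
def blobs(c,lo,hi,roi):
    x0,y0,x1,y1=roi
    h=cv2.cvtColor(c['color'],cv2.COLOR_RGB2HSV)[y0:y1,x0:x1]
    m=cv2.inRange(h,np.array(lo),np.array(hi))
    n,l,st,ce=cv2.connectedComponentsWithStats(m)
    return sorted([(int(st[i,4]),ce[i]+[x0,y0],st[i,:4]+[x0,y0,0,0]) for i in range(1,n) if st[i,4]>5],key=lambda b:-b[0]),m
RED=((0,150,80),(8,255,255));GRN=((50,120,50),(80,255,255));YEL=((22,150,100),(35,255,255))
E
python3 - <<'E'
from h import *
t=vision.read_camera('top');s=vision.read_camera('scene')
g=cv2.cvtColor(t['color'],cv2.COLOR_RGB2HSV)
# ring: bright low-sat in roi
x0,y0,x1,y1=310,148,422,260
m=cv2.inRange(t['color'][y0:y1,x0:x1],(150,150,150),(255,255,255))
cs,_=cv2.findContours(m,cv2.RETR_EXTERNAL,cv2.CHAIN_APPROX_NONE)
c=max(cs,key=cv2.contourArea);h=cv2.convexHull(c);e=cv2.fitEllipse(h);ce=np.array(e[0])+[x0,y0]
print('ring',ce,e[1:],ray(t,ce,.032), 'diam',np.array(e[1])/535.4*(1.25-.02-.032))
# housing
x0,y0,x1,y1=290,125,440,280
m=cv2.inRange(t['color'][y0:y1,x0:x1].max(2),95,140)
m=cv2.inRange(cv2.cvtColor(t['color'],cv2.COLOR_RGB2GRAY)[y0:y1,x0:x1],0,140)
cs,_=cv2.findContours(m,cv2.RETR_EXTERNAL,cv2.CHAIN_APPROX_NONE)
r=cv2.minAreaRect(max(cs,key=cv2.contourArea));bp=cv2.boxPoints(r)+[x0,y0]
P=np.array([ray(t,b,.02) for b in bp]);print('housing',bp.round(1).tolist(),P.round(4).tolist(),P.mean(0))
print('sides',[np.linalg.norm(P[i]-P[i-1]).round(4) for i in range(4)])
for nm,col,rt,rs,z in(('red',RED,(330,220,380,260),(260,250,310,310),.076),('green',GRN,(300,205,325,235),(325,268,350,285),.024),('yel',YEL,(400,200,430,230),(235,340,265,365),.024),('button',YEL,(180,235,225,270),(355,195,400,230),.012),('spool',GRN,(195,150,235,190),(430,220,480,265),.04)):
    for n,c,ro in(('top',t,rt),('scene',s,rs)):
        for b in blobs(c,*col,ro)[0][:3]: print(nm,n,b[0],b[1].round(1),b[2],ray(c,b[1],z).round(4))
k=[ (n,c,r) for n,c,r in (('btn',t,(190,240,215,266)),('btn',s,(360,200,396,224)),('coil',t,(230,295,265,330)))]
for n,c,ro in k:
    for b in blobs(c,(0,0,0),(180,255,75),ro)[0][:2]: print(n,b[0],b[1].round(1),b[2],ray(c,b[1],.022 if n=='btn' else .041).round(4))
a=np.hstack([cv2.resize(t['color'][130:275,290:440],None,fx=4,fy=4,interpolation=cv2.INTER_CUBIC)])
cv2.imwrite('pics/z1.png',a[:,:,::-1])
E
```

```text
ring [364.47259903 202.62467575] ((81.25243377685547, 81.90667724609375), 122.96855926513672) [ 0.59817649 -0.0540085   0.032     ] diam [0.18180877 0.18327269]
housing [[290.0, 125.0], [439.0, 125.0], [439.0, 271.0], [290.0, 271.0]] [[0.7848, 0.118, 0.02], [0.7816, -0.2336, 0.02], [0.4376, -0.2268, 0.02], [0.4413, 0.1208, 0.02]] [ 0.6113022  -0.05541065  0.02      ]
sides [np.float64(0.3435), np.float64(0.3516), np.float64(0.3441), np.float64(0.3477)]
red top 70 [354.6 237. ] [351 232   9  14] [ 0.5167 -0.0272  0.076 ]
red scene 123 [282.  268.6] [276 263  13  12] [ 0.5175 -0.0288  0.076 ]
red scene 14 [277.4 284.7] [276 283   4   5] [ 0.5412 -0.0679  0.076 ]
green top 36 [312.7 219.8] [310 217   7   7] [0.5601 0.0668 0.024 ]
green scene 47 [335.2 276.6] [331 274   9   6] [0.5598 0.0643 0.024 ]
yel top 39 [414.1 213.9] [411 211   7   7] [ 0.5715 -0.1704  0.024 ]
yel scene 87 [248.6 353.7] [243 349  12  10] [ 0.5714 -0.1726  0.024 ]
button top 155 [201.8 252.4] [191 242  21  22] [0.4869 0.3276 0.012 ]
button scene 167 [377.8 217.4] [367 210  23  13] [0.4949 0.3124 0.012 ]
spool top 418 [214.5 168.6] [202 157  26  25] [0.6798 0.2921 0.04  ]
spool scene 337 [454.2 236.7] [441 229  28  16] [0.6819 0.2894 0.04  ]
spool scene 129 [451.8 255.3] [439 246  28  15] [0.7071 0.226  0.04  ]
btn 170 [200.3 252.5] [193 246  15  14] [0.4866 0.3291 0.022 ]
btn 138 [378.  211.2] [371 206  15  11] [0.4899 0.3205 0.022 ]
coil 281 [245.5 312.1] [236 303  20  19] [0.3493 0.2219 0.041 ]
```

View pics/z1.png

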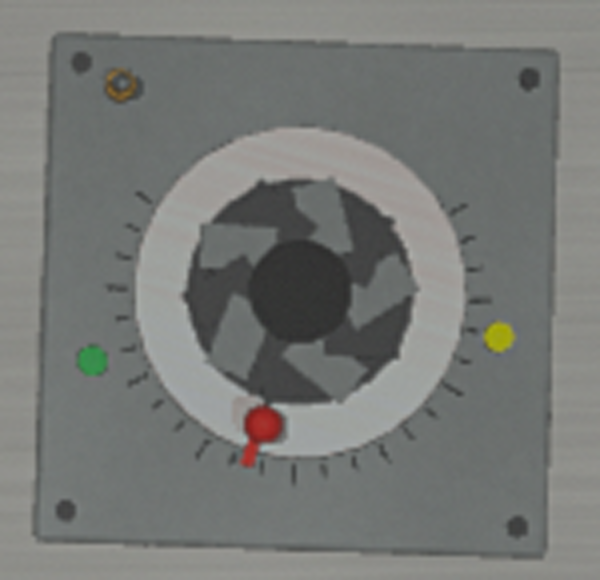

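The crop shows the lever knob at about (262,425), the pointer tip just below-left of it, the green disc on the left at (92,361) and the yellow on the right at (498,336).

The measured points hold up:
- **Ring axis:** about (0.598, -0.054).
- **Knob radius:** 85 mm, against 83 mm given.
- **Green disc radius:** 127 mm, inside the 116–146 mm range.

The lever is at about 162° and the green disc at about 107.5°, so the ring has to turn about 55° clockwise. I'll move with the gripper shut.

Request:
{"fn": "apply_moves", "kwargs": {"moves": [[0.029,-0.027,0,0],[0.029,-0.027,0,0],[0.029,-0.027,0,0],[0.029,-0.027,0,0],[0.029,-0.027,0,0],[0.029,-0.027,0,0],[0.029,-0.027,0,0],[0.029,-0.027,0,0],[0.029,-0.027,0,0],[0.029,-0.027,0,0],[0.029,-0.027,0,0],[0.029,-0.027,0,0]], "jaw": 1, "squeeze": 20}}

```text
clock: 1.2
ee_pos: [0.429, -0.2078, 0.2564]
tcp_rot: [0.989, 0.148, 0.0, 0.0]
ft_force: [1.2, 0.1, 0.2]
finger_gap: -0.002
grasp_force: 0.0
```

Request:
{"fn": "apply_moves", "kwargs": {"moves": [[0.029,-0.027,0,0],[0.029,-0.027,0,0],[0.029,-0.027,0,0],[0.029,-0.027,0,0],[0,0,0,-6.9],[0,0,0,-6.9],[0,0,0,-6.9],[0,0,0,-6.9],[0,0,0,-6.9],[0,0,0,-6.9],[0,0,0,-6.9],[0,0,0,-6.9]]}}

```text
clock: 2.2
ee_pos: [0.5075, -0.0723, 0.2563]
tcp_rot: [0.806, 0.592, -0.0, -0.0]
ft_force: [-0.4, 0.5, -0.0]
finger_gap: 0.003
grasp_force: 0.0
```

```bash
python3 - <<'E'
from h import *
from scipy.spatial.transform import Rotation as R
s=arm.observe();print(s['clock'],s['ee_pos'],s['finger_gap'],s['ft_force'])
r=R.from_quat(s['tcp_rot']).as_matrix();print(r.round(3))
t=vision.read_camera('top')
cor=np.array([(52,33),(558,50),(546,557),(34,540)])/4+[290,130]-.4
P=np.array([ray(t,c,.02) for c in cor]);print(P.mean(0),[np.linalg.norm(P[i]-P[i-1]).round(4) for i in range(4)])
print('shift to pre, tool', r.T@(np.array([.508,-.064,.07])-s['ee_pos']))
cv2.imwrite('pics/w1.png',vision.read_camera('wrist')['color'][:,:,::-1])
E
```

```text
2.2 [ 0.50748553 -0.07229964  0.25625406] 0.0028596574690960097 [-0.35314807  0.45145031 -0.02056464]
[[ 0.299  0.954 -0.   ]
 [ 0.954 -0.299 -0.   ]
 [-0.    -0.    -1.   ]]
[ 0.59848395 -0.05395936  0.02      ] [np.float64(0.2983), np.float64(0.2983), np.float64(0.2985), np.float64(0.2989)]
shift to pre, tool [ 0.00808756 -0.00196459  0.18625374]
```

Request:
{"fn": "apply_moves", "kwargs": {"moves": [[0,0,0.036,0],[0,0,0.036,0],[0,0,0.036,0],[0,0,0.036,0],[0,0,0.026,0],[0,-0.002,0.016,0],[0.005,0,0,0],[0.005,0,0,0],[0.005,0,0,0],[0,0,0,0]]}}

```text
clock: 3.13
ee_pos: [0.5122, -0.0556, 0.0719]
tcp_rot: [0.807, 0.59, 0.002, 0.001]
ft_force: [0.4, 0.9, 0.1]
finger_gap: 0.001
grasp_force: 0.0
```

```bash
python3 - <<'E'
from h import *
s=arm.observe();print(s['clock'],s['ee_pos'],s['ft_force'])
im=cv2.resize(vision.read_camera('scene')['color'][180:330,200:400],None,fx=3,fy=3)
cv2.imwrite('pics/s1.png',im[:,:,::-1])
E
```

```text
3.1333 [ 0.51221242 -0.05558676  0.07185265] [0.35810758 0.86439179 0.07287752]
```

View pics/s1.png

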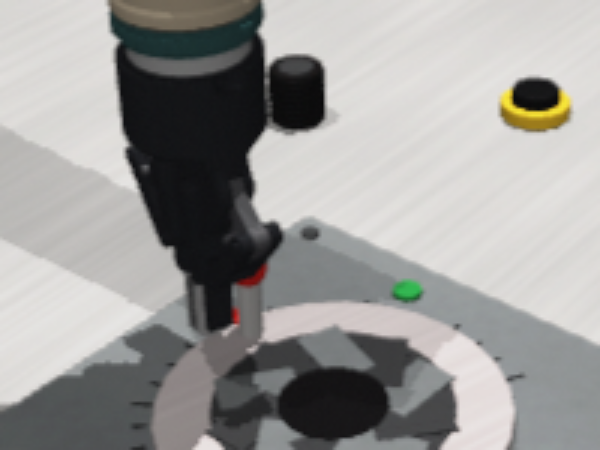

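The shut fingers (crop about (215,310)) stand just behind the post at (250,310), clear of the ring. They're on the correct side for pushing towards the green disc at (408,290).

Request:
{"fn": "apply_moves", "kwargs": {"moves": [[0.002,0,0,0],[0.002,0,0,0],[0.002,0,0,0],[0.0028,-0.0007,0,2],[0.0028,-0.0007,0,2],[0.0028,-0.0007,0,2],[0.0028,-0.0007,0,2]]}}

```text
clock: 3.77
ee_pos: [0.5133, -0.0416, 0.0707]
tcp_rot: [0.848, 0.53, -0.001, 0.001]
ft_force: [-0.5, -3.3, 2.5]
finger_gap: -0.0
grasp_force: 1.6
```

Request:
{"fn": "apply_moves", "kwargs": {"moves": [[0.0028,-0.0007,0,2],[0.0028,-0.0007,0,2],[0.0028,-0.0007,0,2],[0.0028,-0.0007,0,2],[0.0028,-0.0007,0,2],[0.0028,-0.0007,0,2],[0.0028,-0.0007,0,2],[0.0028,-0.0007,0,2]]}}

```text
clock: 4.43
ee_pos: [0.5202, -0.0191, 0.0705]
tcp_rot: [0.913, 0.407, -0.001, 0.0]
ft_force: [-2.8, -2.4, 3.3]
finger_gap: -0.001
grasp_force: 1.6
```

```bash
cat > st.py <<'E'
from h import *
from scipy.spatial.transform import Rotation as R
A=np.array([.5983,-.054])
s=arm.observe();r=R.from_quat(s['tcp_rot']).as_matrix();p=s['ee_pos'][:2]-A;tx=r[:2,0]
print('t',s['clock'],'toolx deg',np.degrees(np.arctan2(tx[1],tx[0])),'tang',p@tx,'rad',-p@r[:2,1],'z',s['ee_pos'][2],'F',s['ft_force'].round(1))
ang=lambda P:np.degrees(np.arctan2(P[1]-A[1],P[0]-A[0]))
for n,roi in(('scene',(240,200,460,330)),('top',(300,150,385,265))):
    c=vision.read_camera(n)
    for b in blobs(c,*RED,roi)[0][:3]:
        for z in(.076,.034):
            P=ray(c,b[1],z);print(n,'red',b[0],b[1].round(1),z,P.round(4),'r',np.hypot(*(P[:2]-A)).round(4),'ang',ang(P).round(2))
    for b in blobs(c,*GRN,roi)[0][:1]: P=ray(c,b[1],.024);print(n,'green',b[0],P.round(4),ang(P).round(2))
E
python3 st.py
```

```text
t 4.4333 toolx deg 48.05928709850373 tang -0.02621884771791339 rad 0.08139305574103507 z 0.07048613400220972 F [-2.8 -2.4  3.3]
scene red 93 [300.9 264.3] 0.076 [ 5.35e-01 -3.00e-04  7.60e-02] r 0.083 ang 139.67
scene red 93 [300.9 264.3] 0.034 [0.4948 0.0477 0.034 ] r 0.1451 ang 135.51
scene green 238 [0.6652 0.3116 0.024 ] 79.63
top green 36 [0.5601 0.0668 0.024 ] 107.56
```

Request:
{"fn": "apply_moves", "kwargs": {"moves": [[0.0028,-0.0008,0,2],[0.0028,-0.0008,0,2],[0.0028,-0.0008,0,2],[0.0028,-0.0008,0,2],[0.0028,-0.0008,0,2],[0.0028,-0.0008,0,2],[0.0028,-0.0008,0,2],[0.0028,-0.0008,0,2],[0.0028,-0.0008,0,2],[0.0028,-0.0008,0,2],[0.0028,-0.0008,0,2],[0.0028,-0.0008,0,2]]}}

```text
clock: 5.53
ee_pos: [0.5417, 0.0095, 0.0702]
tcp_rot: [0.978, 0.208, -0.0, 0.0]
ft_force: [-1.8, -3.2, 1.6]
finger_gap: 0.002
grasp_force: 1.5
```

```bash
python3 st.py
```

```text
t 5.5333 toolx deg 24.062808244859166 tang -0.025821303778922045 rad 0.08110254981137359 z 0.070223036387043 F [-1.8 -3.2  1.6]
scene red 116 [320.1 263.8] 0.076 [0.5605 0.0197 0.076 ] r 0.0828 ang 117.17
scene red 116 [320.1 263.8] 0.034 [0.5223 0.0693 0.034 ] r 0.1448 ang 121.66
scene green 237 [0.6652 0.3115 0.024 ] 79.63
top green 37 [0.5601 0.0665 0.024 ] 107.57
```

Request:
{"fn": "apply_moves", "kwargs": {"moves": [[0.0028,-0.0008,0,2],[0.0028,-0.0008,0,2],[0.0028,-0.0008,0,2],[0.0014,-0.0004,0,1],[0,0,0,0],[0,0,0,0]]}}

```text
clock: 6.13
ee_pos: [0.55, 0.0161, 0.0703]
tcp_rot: [0.989, 0.15, 0.0, -0.0]
ft_force: [-1.0, -0.4, -1.4]
finger_gap: 0.001
grasp_force: 0.6
```

```bash
sed -i 's/240,200,460,330/240,200,420,330/' st.py; python3 st.py; python3 - <<'E'
from h import *
im=cv2.resize(vision.read_camera('scene')['color'][220:340,240:400],None,fx=5,fy=5,interpolation=cv2.INTER_CUBIC)
cv2.imwrite('pics/s2.png',im[:,:,::-1])
E
```

```text
t 6.1333 toolx deg 17.290715299995767 tang -0.025277069061518602 rad 0.0812767534610017 z 0.07029372412524995 F [-1.  -0.4 -1.4]
scene red 120 [326.  264.5] 0.076 [0.5698 0.0237 0.076 ] r 0.0828 ang 110.14
scene red 120 [326.  264.5] 0.034 [0.5324 0.0736 0.034 ] r 0.1437 ang 117.32
scene green 45 [0.5598 0.0647 0.024 ] 107.97
top green 9 [0.5614 0.0717 0.024 ] 106.35
```

View pics/s2.png

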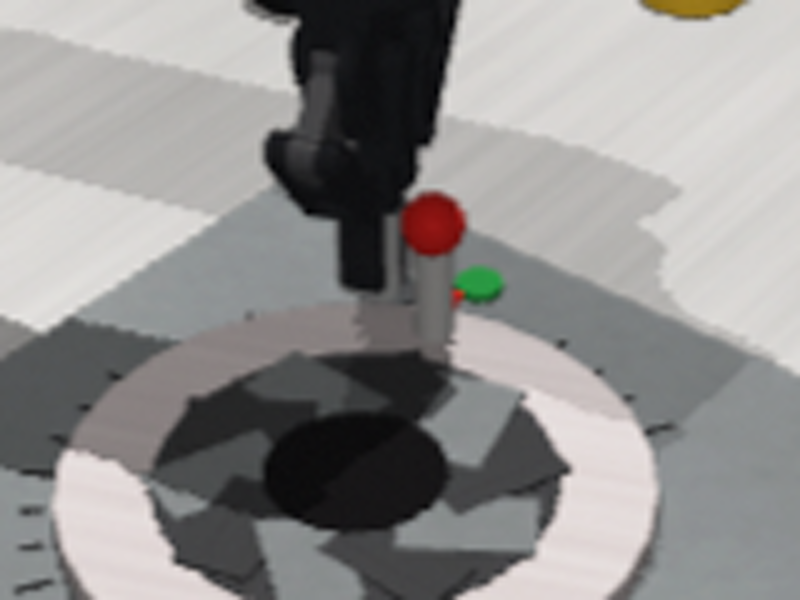

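The knob (crop (432,225)) is at about 110° and the green disc (480,285) is about 2° further on. The pointer shows just left of the disc. I'll push a little more, then back off to get a clear view.

Request:
{"fn": "apply_moves", "kwargs": {"moves": [[0.0014,-0.0004,0,1],[0.0014,-0.0004,0,1],[0,0,0,0],[0,0,0,0],[-0.008,0,0,0],[-0.02,0,0,0],[-0.03,0,0,0],[-0.02,0,-0.02,0],[0,0.03,-0.025,0],[0,0.035,-0.02,0],[0,0.035,0,0],[0,0.035,0,0]]}}

```text
clock: 7.28
ee_pos: [0.5143, -0.1352, 0.1374]
tcp_rot: [0.991, 0.133, 0.003, 0.001]
ft_force: [0.4, 0.3, -0.4]
finger_gap: -0.002
grasp_force: 0.0
```

```bash
python3 st.py; python3 - <<'E'
from h import *
im=cv2.resize(vision.read_camera('top')['color'][150:270,300:430],None,fx=5,fy=5,interpolation=cv2.INTER_CUBIC)
cv2.imwrite('pics/t2.png',im[:,:,::-1])
E
```

```text
t 7.2833 toolx deg 15.315300087194634 tang -0.10246215221673781 rad -0.0561319167249251 z 0.1373697969639662 F [ 0.4  0.3 -0.4]
scene red 116 [327.3 264.6] 0.076 [0.5717 0.025  0.076 ] r 0.0834 ang 108.63
scene red 116 [327.3 264.6] 0.034 [0.5344 0.075  0.034 ] r 0.144 ang 116.36
scene green 39 [0.56   0.0656 0.024 ] 107.74
top red 69 [329.6 212.4] 0.076 [0.5723 0.0282 0.076 ] r 0.0862 ang 107.54
top red 69 [329.6 212.4] 0.034 [0.576  0.0273 0.034 ] r 0.0843 ang 105.32
top green 36 [0.5601 0.0668 0.024 ] 107.56
```

View pics/t2.png

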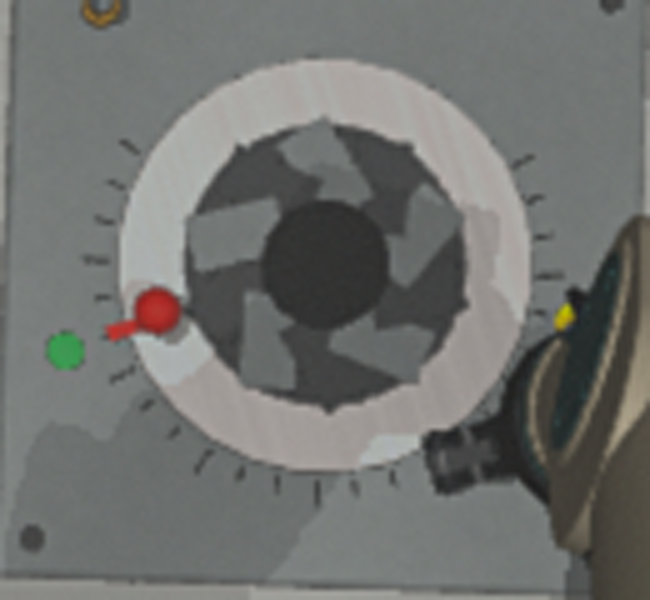

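The knob is at crop (158,311), the pointer tip at about (108,333) and the green disc at (66,351), so they're almost collinear with the axis. I'll measure the knob and pointer separately.

```bash
cat > m.py <<'E'
from h import *
from scipy.optimize import least_squares
t=vision.read_camera('top')
S=8;x0,y0,x1,y1=303,190,350,235
im=cv2.resize(t['color'][y0:y1,x0:x1],None,fx=S,fy=S,interpolation=cv2.INTER_CUBIC)
h=cv2.cvtColor(im,cv2.COLOR_RGB2HSV)
up=lambda p:(np.array(p)+.5)/S-.5+[x0,y0]
red=cv2.inRange(h,(0,110,60),(10,255,255))|cv2.inRange(h,(170,110,60),(180,255,255))
d=cv2.distanceTransform(red,cv2.DIST_L2,5)
kc=np.unravel_index(d.argmax(),d.shape);k=up(kc[::-1]);R=d.max()
yy,xx=np.nonzero(red);far=np.hypot(xx-kc[1],yy-kc[0])>1.25*R
pts=np.c_[xx,yy][far];pc=up(pts.mean(0))
tip=up(pts[np.argsort(pts[:,0])[:8]].mean(0))
gm=cv2.inRange(h,(50,90,40),(85,255,255));mo=cv2.moments(gm,True);g=up((mo['m10']/mo['m00'],mo['m01']/mo['m00']))
K,P,T,G=ray(t,k,.076),ray(t,pc,.034),ray(t,tip,.034),ray(t,g,.024)
print('knob px',k,'Rmm',R/S/535*1200)
for A in([.5982,-.054],[.5985,-.054]):
    for n,X in(('knob',K),('ptr',P),('tip',T),('green',G)): v=X[:2]-A;print(n,X.round(4),'r',np.hypot(*v).round(4),'ang',np.degrees(np.arctan2(v[1],v[0])).round(2))
E
python3 m.py
```

```text
knob px [330.9375 211.6875] Rmm 9.746577
knob [0.5739 0.0251 0.076 ] r 0.0827 ang 107.06
ptr [0.5688 0.041  0.034 ] r 0.0994 ang 107.19
tip [0.5685 0.0474 0.034 ] r 0.1057 ang 106.33
green [0.5601 0.0668 0.024 ] r 0.1267 ang 107.48
knob [0.5739 0.0251 0.076 ] r 0.0828 ang 107.26
ptr [0.5688 0.041  0.034 ] r 0.0995 ang 107.36
tip [0.5685 0.0474 0.034 ] r 0.1058 ang 106.49
green [0.5601 0.0668 0.024 ] r 0.1268 ang 107.61
```

Ring and pointer are within about 0.4° of the green disc in the top view, and the scene view shows a similarly small error in the opposite direction. Next is the button, at about (0.487, 0.329).

Request:
{"fn": "apply_moves", "kwargs": {"moves": [[0,0,-0.03,0],[0,0,-0.03,0],[0,0,-0.02,0],[0.0074,-0.035,0,0],[0.0074,-0.035,0,0],[0.0074,-0.035,0,0],[0.0074,-0.035,0,0],[0.0074,-0.035,0,0],[0.0074,-0.035,0,0],[0.0074,-0.035,0,0],[0.0074,-0.035,0,0],[0.0074,-0.035,0,0]]}}

```text
clock: 8.48
ee_pos: [0.492, 0.1913, 0.2152]
tcp_rot: [0.991, 0.134, -0.0, -0.0]
ft_force: [1.3, 0.1, -0.2]
finger_gap: 0.001
grasp_force: 0.0
```

Request:
{"fn": "apply_moves", "kwargs": {"moves": [[0.0074,-0.035,0,0],[0.0074,-0.035,0,0],[0.0074,-0.035,0,0],[0.0074,-0.034,0,0],[0,0,0.03,0],[0,0,0.03,0],[0,0,0.03,0],[0,0,0.03,0],[0,0,0,0],[0,0,0,0]]}}

```text
clock: 9.32
ee_pos: [0.4835, 0.3301, 0.0942]
tcp_rot: [0.991, 0.134, -0.002, 0.001]
ft_force: [0.9, 0.4, 0.4]
finger_gap: -0.004
grasp_force: 0.0
```

```bash
python3 - <<'E'
from h import *
from scipy.spatial.transform import Rotation as R
s=arm.observe();r=R.from_quat(s['tcp_rot']).as_matrix()
print(s['clock'],s['ee_pos'],s['ft_force'],'shift',r.T@(np.array([.487,.3285,.05])-s['ee_pos']))
im=cv2.resize(vision.read_camera('scene')['color'][120:270,300:500],None,fx=3,fy=3)
cv2.imwrite('pics/s3.png',im[:,:,::-1])
E
```

```text
9.3167 [0.48347398 0.33014815 0.09419044] [0.90283576 0.40454757 0.41422552] shift [0.00313109 0.00249712 0.04418037]
```

View pics/s3.png

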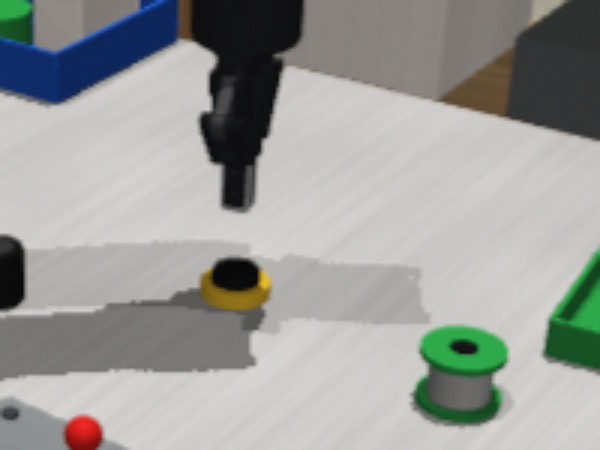

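The shut fingertips (crop (238,205)) are directly above the black button (236,272), with nothing else near. I'll lower gently.

Request:
{"fn": "apply_moves", "kwargs": {"moves": [[0.003,0.0025,0.014,0],[0,0,0.014,0],[0,0,0.012,0],[0,0,0.004,0],[0,0,0.002,0],[0,0,0.002,0],[0,0,0.002,0],[0,0,0,0]]}}

```text
clock: 10.03
ee_pos: [0.4896, 0.3284, 0.0457]
tcp_rot: [0.991, 0.133, 0.0, -0.0]
ft_force: [0.3, 0.9, 2.0]
finger_gap: 0.001
grasp_force: 1.1
```

Request:
{"fn": "apply_moves", "kwargs": {"moves": [[0,0,0.002,0],[0,0,0.002,0],[0,0,0.001,0],[0,0,0,0],[0,0,0,0]]}}

```text
clock: 10.45
ee_pos: [0.4897, 0.3284, 0.0411]
tcp_rot: [0.991, 0.133, 0.001, -0.0]
ft_force: [-1.8, -1.0, 7.5]
finger_gap: -0.006
grasp_force: 3.7
```

Request:
{"fn": "apply_moves", "kwargs": {"moves": [[0,0,0.001,0],[0,0,0.001,0],[0,0,0,0],[0,0,0,0],[0,0,0,0]]}}

```text
clock: 10.87
ee_pos: [0.4897, 0.3284, 0.0408]
tcp_rot: [0.991, 0.133, 0.001, -0.0]
ft_force: [-4.6, -2.6, 20.9]
finger_gap: 0.002
grasp_force: 10.7
```

The force rose to 21 N with no further travel, so the button is on its stop. Releasing and retreating upwards.

Request:
{"fn": "apply_moves", "kwargs": {"moves": [[0,0,-0.003,0],[0,0,-0.004,0],[0,0,-0.006,0],[0,0,-0.02,0],[0,0,-0.03,0],[0,0,-0.03,0],[0,0,-0.03,0],[-0.04,0,0,0],[-0.04,0,0,0],[0,0,0,0],[0,0,0,0]]}}

```text
clock: 11.78
ee_pos: [0.4091, 0.3061, 0.1612]
tcp_rot: [0.991, 0.134, -0.002, 0.001]
ft_force: [0.8, 0.8, 0.2]
finger_gap: 0.002
grasp_force: 0.0
```

```bash
python3 m.py; python3 - <<'E'
from h import *
s=arm.observe();print(s['clock'],s['ee_pos'],s['ft_force'],abs(s['joint_velocities']).max())
cv2.imwrite('pics/s4.png',vision.read_camera('scene')['color'][:,:,::-1])
E
```

```text
knob px [330.9375 211.8125] Rmm 9.689633
knob [0.5736 0.0251 0.076 ] r 0.0828 ang 107.24
ptr [0.5688 0.041  0.034 ] r 0.0994 ang 107.19
tip [0.5691 0.0474 0.034 ] r 0.1055 ang 106.03
green [0.5602 0.0668 0.024 ] r 0.1267 ang 107.48
knob [0.5736 0.0251 0.076 ] r 0.0829 ang 107.44
ptr [0.5688 0.041  0.034 ] r 0.0995 ang 107.35
tip [0.5691 0.0474 0.034 ] r 0.1056 ang 106.19
green [0.5602 0.0668 0.024 ] r 0.1268 ang 107.61
11.8333 [0.41159922 0.30713006 0.16153701] [ 1.30113378  0.9914885  -0.0132473 ] 0.06071189083183508
```

View pics/s4.png

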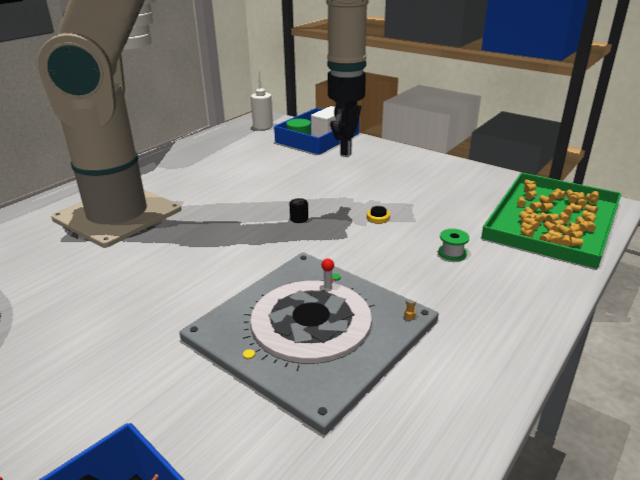

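The lever (327,265) is still in line with the green disc (336,277), and the button (378,212) is back up. The coil, spool and fitting haven't moved and the arm is clear, so I'm handing in.

```bash
python3 -c "
from bench import arm
print(arm.close_job())"
```

```text
the job is handed in; nothing more can be done
None
```

I pushed the ring's pointer to within about 0.4° of the green disc's middle (top view), then pressed the fan button to its stop and let it come back up; the fitting, spool and coil were untouched, and the job was handed in at about 12 s.

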